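# Unlatch the bottle pen that holds the flask

### The job

Two wire bottle pens stand on the bench. On the one that holds the conical glass flask, lift the latch bar out of its catch by its thumb lever, swing the gate wide open (at least 65 degrees) and let go. Leave the flask standing where it is and the other pen shut.

Things in the scene. Friction and masses are not known exactly. Their poses are not given: they have to be found in the camera images.
- lever (a point): Middle of the thumb lever of the flask's pen: an upright steel tab on the latch bar, 6 mm thick, 28 mm wide along the gate, top 16 mm above this point, tab and bar reaching 17 mm below it. Shut: 130 mm above the worktop; x square to the gate (across the 6 mm; -x is outward, the way it opens), y along the gate from hinge to catch, z up, turning with bar and gate. Upright hinge line 85 mm along -y.
- gate (a joint): Swing of the gate of the flask's pen, rad: 0 shut, stop at 1.6; opens outward, counter-clockwise from above, and stays where left (under 1 N moves it). Steel wire gate 115 mm wide, wires up to 91 mm above the worktop, on a post at a front corner of the pen (dark base 155 x 150 mm). The latch holds it shut (to 0.05).
- latch (a joint): Lift of the latch bar over that gate, rad: 0 level in an upward-open fork on the front post away from the hinge; clear above 0.14; stop 0.6. Flat bar 6 x 14 x 122 mm, 113 to 127 mm above the worktop. Its pin lies from the lever point 65 mm towards the hinge, 10 mm down; at 0.25 the lever is 16 mm higher, 5 mm nearer the hinge. Under 1 N lifts it; let go, it falls back to 0.
- other_gate (a joint): Swing of the gate of the other, alike pen, which holds a brown bottle; 0 shut. Leave it shut.
- flask: Conical glass flask, 67 mm wide, 114 mm high, standing upright in the pen to be opened, its middle about 77 mm behind the gate; origin at the centre of its underside, z up.

How it is judged:
On the way, in this order (a step that is already met when the one before it is completed fails the run):
1. the latch bar is lifted clear of its catch while the gate is still shut (value of joint latch above 0.14 rad and value of joint gate below 0.08 rad), for 0.1 s.
2. the gate is swung open (value of joint gate above 1.05 rad), for 0.2 s.
At the end, for the whole second after the job is handed in: The gate of the flask's pen stands still, open by 60 degrees (1.05 rad) or more, its latch bar let go and fallen back level (below 0.08 rad); the other pen's gate is shut (below 0.08 rad); the flask stands upright (within 0.2 rad) within 25 mm of where it was (value of joint gate above 1.05 rad and velocity of joint gate between -0.05 and 0.05 rad/s and value of joint each of latch, other_gate below 0.08 rad and angle between flask's own z axis and vertical below 0.2 rad and distance of flask from where it was at the start of the episode below 0.025 m); the robot touches nothing.
It fails at once if the other pen's gate is opened (value of joint other_gate above 0.15 rad).
It fails at once if the flask is knocked over (angle between flask's own z axis and vertical above 0.5 rad).
It also fails if it takes over 45 s, if anything falls off the work surface, if the arm or the gripper's body presses on something with over 40 N, if the wrist force passes 120 N, or if a joint passes its speed limit or range.

### The arm

A 7-joint arm with a two-finger parallel gripper is mounted at the origin on the work surface; the furniture and walls round the work are solid. World frame = base frame: x ahead of the robot, y to its left, z up, the work surface at z = 0. Lengths are in m, angles in rad, forces in N, time in s.
With the tool pointing down it reaches from about 0.4 to 0.85 m from the base axis. Payload 6.9 kg.
Tool frame: the origin (TCP) lies where the fingers leave the gripper's body, on its centre line; the fingertips stand 73 mm ahead of it and the grasp point (between the pads) lies 54 mm ahead of it; z points along the fingers, x is the direction in which the jaws open and shut, and the axes are right-handed (so a half turn about z gives the same grasp; the last joint's range is limited). The gripper opens to 85 mm and grips with 20 to 120 N. Pads are 22 mm wide; open, the fingers measure 114 mm over their backs; the gripper's body (76 mm by 85 mm) begins 54 mm behind the grasp point. The pads swing forward as they close: fully open they stand 13 mm farther back than shut.
Start: joints at [1.216, 0.507, -0.238, 1.5, 0.126, 1.149, -0.155], TCP at [0.278, -0.56, 0.304] pointing down, gripper open.
Joint ranges: [-3.08, 3.08], [-0.24, 2.05], [-1.43, 1.35], [0, 2.5], [-1.52, 4.66], [0.17, 1.96], [-2.89, 2.89]. Speed limits (rad/s): [2.39, 2.39, 3.14, 3.14, 3.14, 3.14, 3.14].

### API

Orientations are given as [roll, pitch, yaw] about the fixed x, y, z axes, in that order (R = Rz(yaw) Ry(pitch) Rx(roll)).
In Python, from rig import manip gives the robot as it stands.
- The arm moves only by the tool apply_moves, never from a script. Its argument "deltas" is a list that holds one entry, the list of rows, each a list of 7 numbers: the turn, a rotation vector about the tool's x, y, z in rad, then the shift along the tool's x, y, z in m, then the opening, from 0 (shut) to 1 (fully open). A call has 1 to 12 rows; each row shifts and turns the pose as measured when the row begins, along the tool's axes as they then stand; what a row does not reach is not made up. A row lasts 1/10 s, in which the tool goes at most 50 mm and 8.59 degrees, less where a joint would pass 70% of its speed; a pose out of reach is approached as far as the arm can. A call with a gripper value outside its range is refused whole. The fingers move at their own pace and stop on an object; "force" is the grip in N (left out, the last holds). Time passes only in rows, so rows that do not move let the fingers close. It gives the time, the measured TCP pose, the force and the opening at its end, in the units of the state.
- manip.read_state(): the state, without advancing time (a new reading comes with each control period).
- manip.read_camera(name): name is "side" or "top"; returns the picture (384x512x3 uint8, red, green, blue); there is no depth.
- manip.camera_model(name): a dict with "camera_matrix" (3x3 intrinsics, pixels), "k1" (the pictures are not rectified: a ray, as slopes to the right and down, at radius r is drawn at 1 + k1 r^2 times it, then the intrinsics apply), "camera_from_world" (4x4, takes a point from world to camera coordinates). Camera axes: x right, y down, z forward; pixel columns grow to the right and rows downward; lengths in m; the calibration is good to about 2 mm. A picture is of the moment at which its call begins. camera_model takes no time and is no camera call.
- manip.job_done(): hands the job in, once; it reports no verdict.
Trained networks look in the newest picture that a camera, given by its name, has taken for a name from the list of things; names that differ only in an ending like _2 or _b are one class to them, and where a whole thing is asked for, a point or a joint stands for the part that bears it (a point fixed in the world has none). Each returns a list of dicts, best first, with "confidence" (0 to 1); they miss things now and then, are a little off and sometimes report something else, mostly with a low value. They report only what shows in the picture. A call takes as long as a camera call.
- manip.search_frame(camera, target): "bbox" ([left, top, right, bottom] in pixels, round what is visible of it).
- manip.pinpoint(camera, target): "position" ([column, row] in pixels: a listed point, or the origin of a listed thing).
The state is a dict: "clock": time; "joints": joint angles; "dq": joint speeds; "joint_efforts": joint torques, N m; "tool_pos": TCP position; "orientation": TCP orientation; "force": force on the tool from outside, world axes, zero at the start; "ft_torque": the same for the moment, N m; "grip_width": opening from 0.0 (shut) to 1.0 (fully open).
Only numpy, scipy, OpenCV 4.12 (cv2) and the standard library are available. Lean on these libraries where they do the work, as an engineer would, in place of code of your own. Each camera call takes 0.05 s, during which the arm holds its last target.

## Working session

There is one attempt and no reset: what is moved stays moved. The work goes in short steps, Python scripts to look and compute and a tool call to move; the robot and the scene stay as the last step left them, time stands still between calls to the robot, and variables do not carry over. Pictures are saved under pics/ and viewed, and the job is handed in when it is done.

Besides the shell and the picture viewer there is one more tool, called after "Call:" as name([rows], argument=value, ...), one row to a line, values as JSON. apply_moves: Moves the arm, as the interface text tells. Its arguments: {"type":"object","properties":{"deltas":{"type":"array"},"force":{"type":"number"}},"required":["deltas"]}

```bash
mkdir -p pics; ls; cat > h.py <<'E'
from rig import manip
import numpy as np, cv2, json
from scipy.spatial.transform import Rotation as R
def snap(c,n):
    im=manip.read_camera(c); cv2.imwrite('pics/'+n,im[:,:,::-1]); return im
def ray(cam,px):
    m=manip.camera_model(cam);K=np.array(m['camera_matrix']);T=np.array(m['camera_from_world']);k1=m['k1']
    d=np.array([(px[0]-K[0,2])/K[0,0],(px[1]-K[1,2])/K[1,1]]);u=d.copy()
    for _ in range(30): u=d/(1+k1*(u@u))
    return -T[:3,:3].T@T[:3,3], T[:3,:3].T@np.r_[u,1]
def atz(cam,px,z):
    o,d=ray(cam,px); return o+d*(z-o[2])/d[2]
def tri(p1,p2):
    o1,d1=ray('side',p1);o2,d2=ray('top',p2)
    s=np.linalg.lstsq(np.c_[d1,-d2],o2-o1,rcond=None)[0]
    a=o1+s[0]*d1;b=o2+s[1]*d2
    return (a+b)/2,np.linalg.norm(a-b)
def proj(cam,p):
    m=manip.camera_model(cam);K=np.array(m['camera_matrix']);T=np.array(m['camera_from_world'])
    q=T[:3,:3]@p+T[:3,3];u=q[:2]/q[2];u=u*(1+m['k1']*(u@u));return u*[K[0,0],K[1,1]]+K[:2,2]
E
python3 - <<'E'
from h import *
for c in('side','top'):
    snap(c,c+'0.png')
    for t in('lever','flask','gate','latch','other_gate'):
        print(c,t,manip.pinpoint(c,t)[:3] if t in('lever','flask') else '',manip.search_frame(c,t)[:3])
s=manip.read_state();print(s['clock'],s['tool_pos'],s['orientation'],s['force'])
E
```

```text
pics
side lever [{'position': [228.4, 236.2], 'confidence': 0.64}] [{'bbox': [206.0, 226.9, 242.2, 268.6], 'confidence': 0.74}, {'bbox': [217.7, 228.1, 236.0, 243.6], 'confidence': 0.54}]
side flask [{'position': [200.1, 279.1], 'confidence': 0.87}] [{'bbox': [189.9, 240.7, 209.8, 288.9], 'confidence': 0.82}]
side gate  [{'bbox': [207.9, 223.6, 242.1, 271.7], 'confidence': 0.83}]
side latch  [{'bbox': [212.0, 226.1, 239.7, 251.8], 'confidence': 0.78}]
side other_gate  [{'bbox': [289.4, 153.4, 315.7, 190.5], 'confidence': 0.53}, {'bbox': [190.3, 239.8, 213.8, 288.7], 'confidence': 0.48}]
top lever [{'position': [154.6, 209.1], 'confidence': 0.59}] [{'bbox': [147.8, 187.4, 164.0, 232.6], 'confidence': 0.66}]
top flask [{'position': [136.2, 199.4], 'confidence': 0.66}] [{'bbox': [121.3, 187.0, 150.9, 213.3], 'confidence': 0.87}]
top gate  [{'bbox': [146.6, 188.1, 173.2, 236.0], 'confidence': 0.68}]
top latch  [{'bbox': [148.7, 186.1, 170.9, 235.0], 'confidence': 0.53}]
top other_gate  [{'bbox': [333.5, 170.5, 356.6, 217.4], 'confidence': 0.49}]
0.8 [ 0.27789003 -0.55982161  0.30388574] [-3.14159013e+00  1.18659984e-05 -1.10999463e+00] [ 0.0274391  -0.39326687 -0.0151802 ]
```

```bash
python3 - <<'E'
from h import *
a=cv2.imread('pics/side0.png');b=cv2.imread('pics/top0.png')
cv2.imwrite('pics/s1.png',cv2.resize(a[130:310,130:370],None,fx=3,fy=3,interpolation=2))
cv2.imwrite('pics/t1.png',cv2.resize(b[150:270,90:250],None,fx=5,fy=5,interpolation=2))
print(tri((228.4,236.2),(154.6,209.1)),tri((200.1,279.1),(136.2,199.4)))
print(atz('top',(154.6,209.1),.13),atz('side',(228.4,236.2),.13),atz('side',(200.1,279.1),0),atz('top',(136.2,199.4),0))
for c in('side','top'): print(ray(c,(256,192)))
E
```

```text
(array([0.42515817, 0.26115449, 0.12593811]), np.float64(0.008831556166091426)) (array([0.47479496, 0.33094985, 0.01835802]), np.float64(0.010611797310270135))
[0.42852101 0.262277   0.13      ] [0.41724145 0.26531114 0.13      ] [0.48253652 0.31364182 0.        ] [0.48360057 0.33780962 0.        ]
(array([-0.10958713,  1.04027925,  0.80772371]), array([ 0.42880562, -0.74646023, -0.50897984]))
(array([0.20793825, 0.02528637, 1.30979069]), array([ 0.20202502, -0.01099647, -0.97934829]))
```

View pics/side0.png

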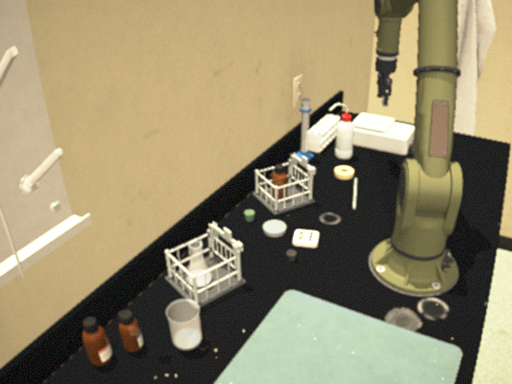

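View pics/top0.png

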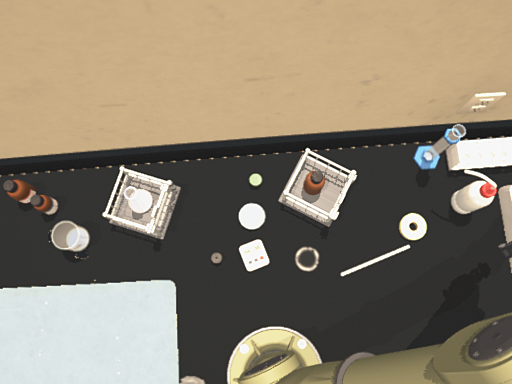

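View pics/s1.png

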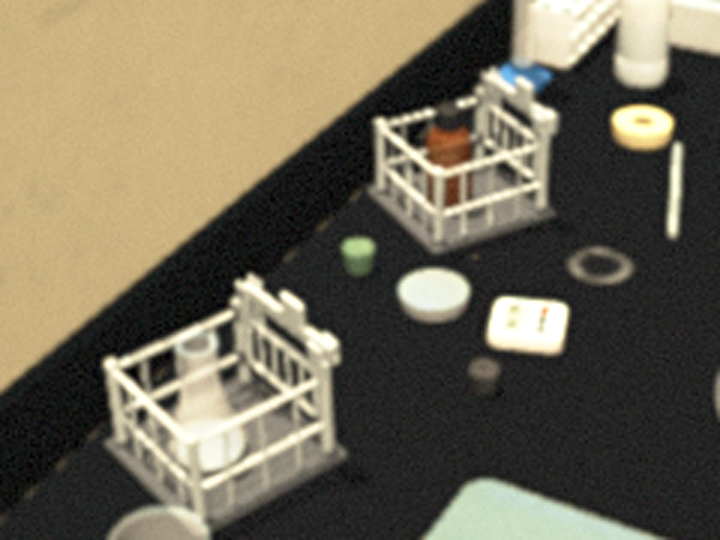

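View pics/t1.png

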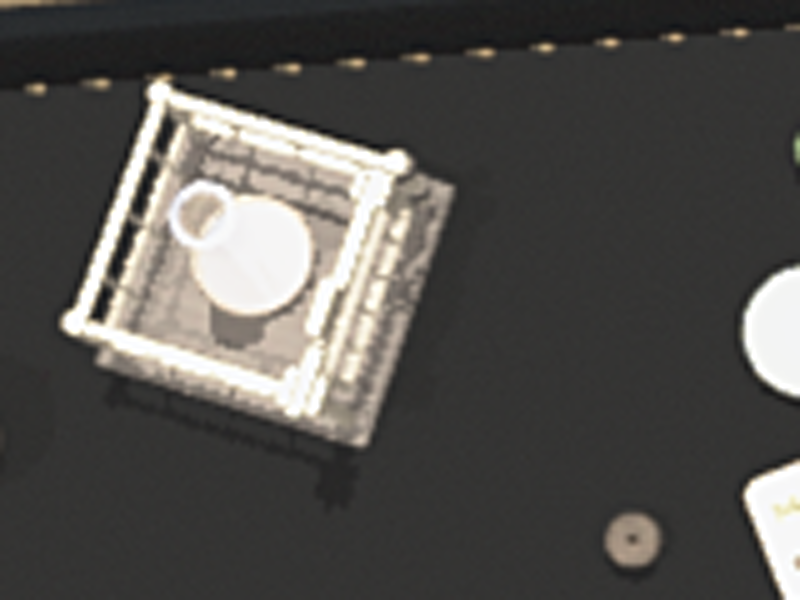

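```bash
python3 - <<'E'
from h import *
for n,p in dict(fr_hinge=(181,187),fr_catch=(163.6,239),bk_catch=(109.4,222.4)).items(): print(n,atz('top',p,.004))
z=lambda u,v:(130+u/3,130+v/3)
for n,p in dict(s_frcatch=z(347,455),s_bkcatch=z(208,520),s_bkhinge=z(108,440)).items(): print(n,p,atz('side',p,.004))
# latch bar ends top
t=lambda u,v:(90+u/5,150+v/5)
for n,p in dict(hingeend=t(375,185),catchend=t(303,400),tab1=t(335,283),tab2=t(315,330)).items(): print(n,atz('top',p,.13))
E
```

```text
fr_hinge [0.50743212 0.21316693 0.004     ]
fr_catch [0.3692201  0.26662965 0.004     ]
bk_catch [0.42527762 0.41179772 0.004     ]
s_frcatch (245.66666666666669, 281.66666666666663) [0.36989951 0.26965842 0.004     ]
s_bkcatch (199.33333333333331, 303.33333333333337) [0.42980295 0.39220543 0.004     ]
s_bkhinge (166.0, 276.66666666666663) [0.56461937 0.35280483 0.004     ]
hingeend [0.48169695 0.23450416 0.13      ]
catchend [0.37793227 0.27400711 0.13      ]
tab1 [0.43425486 0.25614962 0.13      ]
tab2 [0.41178441 0.26684452 0.13      ]
```

```bash
cat >> h.py <<'E'
TH=np.deg2rad(68.9)
def frame(L,th=TH):
    x=np.array([np.cos(th),np.sin(th),0]);return np.array(L),x,np.array([-x[1],x[0],0]),np.array([0,0,1.])
def overlay(L,th,n):
    L,x,y,z=frame(L,th)
    segs=[]
    def box(c0,c1):
        P=[L+x*a+y*b+z*c for a in(c0[0],c1[0]) for b in(c0[1],c1[1]) for c in(c0[2],c1[2])]
        return [(P[i],P[j]) for i in range(8) for j in range(i+1,8) if bin(i^j).count('1')==1]
    segs=box((-.003,-.014,-.017),(.003,.014,.016))+box((-.003,-.07,-.017),(.003,.052,-.003))
    segs.append((L-y*.085-z*.13,L-y*.085))
    for c,(r0,r1,c0,c1),f in(('side',(215,310,160,260),6),('top',(150,250,100,200),6)):
        im=cv2.imread(f'pics/{c}0.png')[r0:r1,c0:c1];im=cv2.resize(im,None,fx=f,fy=f,interpolation=2)
        for a,b in segs:
            pa,pb=[tuple(int(v) for v in (proj(c,q)-[c0,r0]+.5)*f) for q in(a,b)]
            cv2.line(im,pa,pb,(0,0,255),1)
        cv2.imwrite(f'pics/{n}{c}.png',im)
E
python3 -c "
from h import *
overlay((.423,.262,.13),TH,'o1')"
```

```text
(no output)
```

View pics/o1side.png

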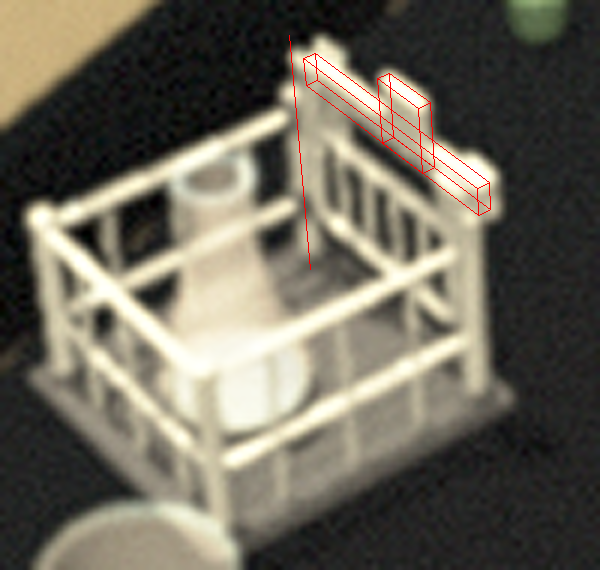

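View pics/o1top.png

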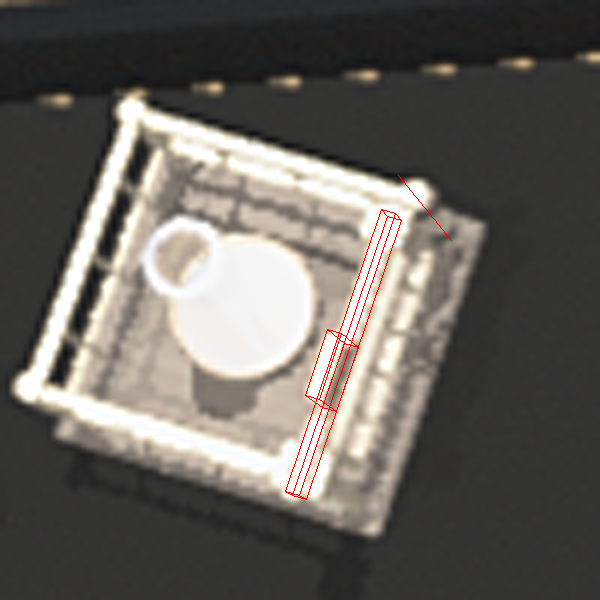

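```bash
cat >> h.py <<'E'
def rows(poses,grip):
    # poses: list of (p,R); first = current
    for (p,A),(q,B) in zip(poses,poses[1:]):
        w=(A.inv()*B).as_rotvec();d=A.inv().apply(np.array(q)-p)
        print([round(float(v),4) for v in w]+[round(float(v),4) for v in d]+[grip],end=',\n')
def down(psi): return R.from_euler('xyz',[np.pi,0,psi])
def st():
    s=manip.read_state();print(round(s['clock'],2),np.round(s['tool_pos'],4),np.round(s['orientation'],4),np.round(s['joints'],2),np.round(s['force'],1),round(s['grip_width'],3));return s
E
python3 - <<'E'
from h import *
from scipy.interpolate import CubicSpline
s=st()
p=np.array(s['tool_pos']);psi=s['orientation'][2]
t=np.linspace(0,1,25)
W=CubicSpline([0,.5,1],[p[:2],[.46,-.13],[.4215,.2625]])(t)
P=[(np.r_[w,p[2]-.03*u],down(psi+(TH-psi)*u)) for w,u in zip(W,t)]
rows(P,.6)
for q in P[::4]:print(np.round(q[0],3),np.hypot(*q[0][:2]))
E
```

```text
0.8 [ 0.2779 -0.5598  0.3039] [-3.1416  0.     -1.11  ] [ 1.22  0.51 -0.24  1.5   0.13  1.15 -0.15] [ 0.  -0.4 -0. ] 0.999
[0.0, 0.0, -0.0964, -0.0229, -0.0377, 0.0012, 0.6],
[0.0, 0.0, -0.0964, -0.0197, -0.0383, 0.0013, 0.6],
[0.0, 0.0, -0.0964, -0.0167, -0.0386, 0.0012, 0.6],
[0.0, 0.0, -0.0964, -0.0137, -0.0388, 0.0013, 0.6],
[-0.0, 0.0, -0.0964, -0.0109, -0.0387, 0.0012, 0.6],
[0.0, 0.0, -0.0964, -0.0082, -0.0385, 0.0013, 0.6],
[0.0, 0.0, -0.0964, -0.0057, -0.0381, 0.0012, 0.6],
[-0.0, 0.0, -0.0964, -0.0033, -0.0376, 0.0013, 0.6],
[0.0, 0.0, -0.0964, -0.001, -0.0369, 0.0012, 0.6],
[-0.0, 0.0, -0.0964, 0.0011, -0.0362, 0.0013, 0.6],
[-0.0, 0.0, -0.0964, 0.0031, -0.0355, 0.0012, 0.6],
[0.0, 0.0, -0.0964, 0.005, -0.0347, 0.0013, 0.6],
[0.0, 0.0, -0.0964, 0.0068, -0.0339, 0.0012, 0.6],
[0.0, 0.0, -0.0964, 0.0085, -0.033, 0.0013, 0.6],
[0.0, 0.0, -0.0964, 0.01, -0.0322, 0.0012, 0.6],
[0.0, 0.0, -0.0964, 0.0116, -0.0313, 0.0013, 0.6],
[0.0, 0.0, -0.0964, 0.013, -0.0304, 0.0012, 0.6],
[-0.0, 0.0, -0.0964, 0.0144, -0.0296, 0.0013, 0.6],
[-0.0, 0.0, -0.0964, 0.0158, -0.0288, 0.0012, 0.6],
[0.0, 0.0, -0.0964, 0.0172, -0.0279, 0.0013, 0.6],
[0.0, 0.0, -0.0964, 0.0186, -0.0271, 0.0012, 0.6],
[-0.0, 0.0, -0.0964, 0.0199, -0.0262, 0.0012, 0.6],
[0.0, 0.0, -0.0964, 0.0213, -0.0253, 0.0013, 0.6],
[0.0, 0.0, -0.0964, 0.0228, -0.0244, 0.0013, 0.6],
[ 0.278 -0.56   0.304] 0.6249984826787987
[ 0.363 -0.412  0.299] 0.5494726137717033
[ 0.424 -0.269  0.294] 0.5020391763277245
[ 0.46  -0.13   0.289] 0.47801673610868484
[0.472 0.005 0.284] 0.47170517674614443
[0.459 0.136 0.279] 0.47852330293207385
[0.422 0.262 0.274] 0.49655664329459936
```

Call:
apply_moves([
  [[0, 0, -0.096, -0.023, -0.038, 0, 0.6], [0, 0, -0.096, -0.02, -0.038, 0, 0.6], [0, 0, -0.096, -0.017, -0.039, 0, 0.6], [0, 0, -0.096, -0.014, -0.039, 0, 0.6], [0, 0, -0.096, -0.011, -0.039, 0, 0.6], [0, 0, -0.096, -0.008, -0.038, 0, 0.6], [0, 0, -0.096, -0.006, -0.038, 0, 0.6], [0, 0, -0.096, -0.003, -0.038, 0, 0.6], [0, 0, -0.096, -0.001, -0.037, 0, 0.6], [0, 0, -0.096, 0.001, -0.036, 0, 0.6], [0, 0, -0.096, 0.003, -0.036, 0, 0.6], [0, 0, -0.096, 0.005, -0.035, 0, 0.6]],
])

```text
clock: 2.0
tool_pos: [0.4587, -0.1162, 0.303]
orientation: [3.135, -0.003, 0.076]
force: [0.3, -0.6, -0.7]
grip_width: 0.595
```

```bash
python3 - <<'E'
from h import *
from scipy.interpolate import CubicSpline
s=st()
p=np.array(s['tool_pos']);psi=s['orientation'][2]
n=int(np.ceil(np.hypot(*(p[:2]-[.4215,.2625]))/.036)); n=max(n,int((TH-psi)/.1)+1)
t=np.linspace(0,1,n+1)
W=CubicSpline([0,.5,1],[p[:2],[.47,(p[1]+.2625)/2],[.4215,.2625]])(t)
P=[(np.r_[w,p[2]+(.28-p[2])*u],down(psi+(TH-psi)*u)) for w,u in zip(W,t)]
rows(P,.6)
E
```

```text
2.0 [ 0.4587 -0.1162  0.303 ] [ 3.1348e+00 -2.8000e-03  7.5900e-02] [ 0.69  0.31 -0.66  1.88  0.23  1.01  0.01] [ 0.3 -0.6 -0.7] 0.595
[0.0, 0.0, -0.0939, 0.0084, -0.031, 0.0019, 0.6],
[0.0, 0.0, -0.0939, 0.0096, -0.0304, 0.0019, 0.6],
[0.0, 0.0, -0.0939, 0.0108, -0.0298, 0.0019, 0.6],
[0.0, 0.0, -0.0939, 0.012, -0.0292, 0.0019, 0.6],
[-0.0, 0.0, -0.0939, 0.0132, -0.0287, 0.0019, 0.6],
[0.0, 0.0, -0.0939, 0.0144, -0.0282, 0.0019, 0.6],
[0.0, 0.0, -0.0939, 0.0157, -0.0277, 0.0019, 0.6],
[-0.0, 0.0, -0.0939, 0.017, -0.0272, 0.0019, 0.6],
[-0.0, 0.0, -0.0939, 0.0183, -0.0267, 0.0019, 0.6],
[-0.0, 0.0, -0.0939, 0.0197, -0.0262, 0.0019, 0.6],
[0.0, 0.0, -0.0939, 0.0212, -0.0256, 0.0019, 0.6],
[-0.0, 0.0, -0.0939, 0.0228, -0.025, 0.0019, 0.6],
```

Call:
apply_moves([
  [[0, 0, -0.094, 0.008, -0.031, 0.002, 0.6], [0, 0, -0.094, 0.01, -0.03, 0.002, 0.6], [0, 0, -0.094, 0.011, -0.03, 0.002, 0.6], [0, 0, -0.094, 0.012, -0.029, 0.002, 0.6], [0, 0, -0.094, 0.013, -0.029, 0.002, 0.6], [0, 0, -0.094, 0.014, -0.028, 0.002, 0.6], [0, 0, -0.094, 0.016, -0.028, 0.002, 0.6], [0, 0, -0.094, 0.017, -0.027, 0.002, 0.6], [0, 0, -0.094, 0.018, -0.027, 0.002, 0.6], [0, 0, -0.094, 0.02, -0.026, 0.002, 0.6], [0, 0, -0.094, 0.021, -0.026, 0.002, 0.6], [0, 0, -0.094, 0.023, -0.025, 0.002, 0.6]],
])

```text
clock: 3.2
tool_pos: [0.4131, 0.2763, 0.2777]
orientation: [3.128, 0.002, 1.248]
force: [0.5, -0.4, 0.3]
grip_width: 0.6
```

```bash
cat >> h.py <<'E'
def go(target,psi,n,grip):
    s=st();A=R.from_euler('xyz',s['orientation']);p=np.array(s['tool_pos']);B=down(psi)
    w=(A.inv()*B).as_rotvec()
    P=[(p+(np.array(target)-p)*u,A*R.from_rotvec(w*u)) for u in np.linspace(0,1,n+1)]
    rows(P,grip)
E
python3 - <<'E'
from h import *
go((.4215,.2625,.26),TH,3,.6)
E
```

```text
3.2 [0.4131 0.2763 0.2777] [3.1277e+00 2.0000e-03 1.2479e+00] [ 0.02  0.46 -0.98  1.87  0.46  1.05  0.1 ] [ 0.5 -0.4  0.3] 0.6
[0.0046, 0.0006, 0.0151, -0.0035, 0.004, 0.0059, 0.6],
[0.0046, 0.0006, 0.0151, -0.0034, 0.0041, 0.0059, 0.6],
[0.0046, 0.0006, 0.0151, -0.0033, 0.0042, 0.0059, 0.6],
```

Call:
apply_moves([
  [[0.005, 0.001, 0.015, -0.0035, 0.004, 0.006, 0.6], [0.005, 0, 0.015, -0.0035, 0.004, 0.006, 0.6], [0.004, 0, 0.015, -0.0035, 0.004, 0.006, 0.6], [0, 0, 0, 0, 0, 0, 0.6]],
])

```text
clock: 3.6
tool_pos: [0.4197, 0.2652, 0.259]
orientation: [-3.14, -0.001, 1.208]
force: [-0.1, -0.7, 0.1]
grip_width: 0.6
```

```bash
python3 - <<'E'
from h import *
go((.4215,.2625,.215),TH,2,.6)
snap('side','s2.png');snap('top','t2.png')
a=cv2.imread('pics/side0.png')
a=cv2.imread('pics/s2.png');b=cv2.imread('pics/t2.png')
im=np.hstack([cv2.resize(a[180:310,150:280],(400,400)),cv2.resize(b[130:260,90:220],(400,400))]);cv2.imwrite('pics/c2.png',im)
E
```

```text
3.6 [0.4197 0.2652 0.259 ] [-3.1399e+00 -1.5000e-03  1.2075e+00] [ 0.04  0.48 -0.96  1.89  0.46  1.01  0.08] [-0.1 -0.7  0.1] 0.6
[-0.0008, -0.0007, 0.0025, -0.001, 0.0014, 0.022, 0.6],
[-0.0008, -0.0007, 0.0025, -0.001, 0.0013, 0.022, 0.6],
```

View pics/c2.png

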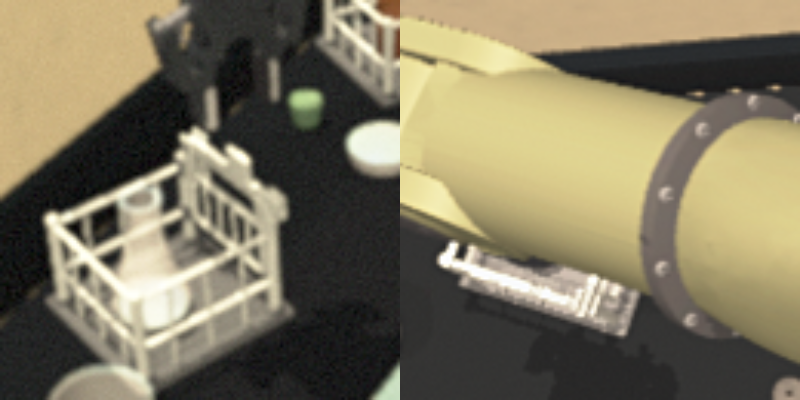

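Call:
apply_moves([
  [[-0.001, -0.001, 0.003, -0.001, 0.0015, 0.022, 0.6], [-0.001, -0.001, 0.002, -0.001, 0.0015, 0.022, 0.6], [0, 0, 0, 0, 0, 0, 0.6]],
])

```text
clock: 4.0
tool_pos: [0.4232, 0.2624, 0.2162]
orientation: [3.138, -0.003, 1.2]
force: [0.2, 0.4, 1.0]
grip_width: 0.597
```

```bash
python3 - <<'E'
from h import *
go((.4215,.2625,.187),TH,3,.6)
a=snap('side','s3.png')[:,:,::-1]
cv2.imwrite('pics/c3.png',cv2.resize(a[180:300,150:270],(600,600),interpolation=2))
E
```

```text
4.0 [0.4232 0.2624 0.2162] [ 3.1382 -0.0032  1.2   ] [ 0.    0.53 -0.91  1.95  0.53  0.91  0.02] [0.2 0.4 1. ] 0.597
[0.0011, -0.0011, -0.0009, -0.0002, -0.0006, 0.0097, 0.6],
[0.0011, -0.0011, -0.0009, -0.0002, -0.0006, 0.0097, 0.6],
[0.0011, -0.0011, -0.0009, -0.0002, -0.0006, 0.0097, 0.6],
```

View pics/c3.png

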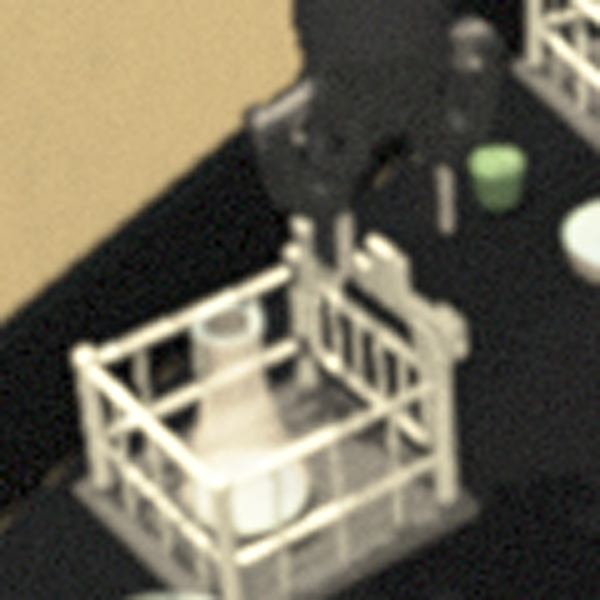

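Call:
apply_moves([
  [[0.001, -0.001, 0, 0, -0.0006, 0.01, 0.6], [0.001, -0.001, 0, 0, -0.0006, 0.01, 0.6], [0.001, -0.001, 0, 0, -0.0006, 0.01, 0.6], [0, 0, 0, 0, 0, 0, 0.6]],
])

```text
clock: 4.45
tool_pos: [0.4227, 0.2647, 0.1877]
orientation: [3.138, -0.005, 1.199]
force: [0.5, -0.6, 0.4]
grip_width: 0.603
```

```bash
python3 - <<'E'
from h import *
go((.4215,.2625,.186),TH,2,.6)
a=snap('side','s4.png')[:,:,::-1]
cv2.imwrite('pics/c4.png',cv2.resize(a[180:300,150:270],(600,600),interpolation=2))
E
```

```text
4.45 [0.4227 0.2647 0.1877] [ 3.1384 -0.0047  1.1994] [-0.03  0.57 -0.88  1.98  0.58  0.85 -0.03] [ 0.5 -0.6  0.4] 0.603
[0.0016, -0.0024, -0.0016, -0.0012, -0.0002, 0.0009, 0.6],
[0.0016, -0.0024, -0.0016, -0.0012, -0.0002, 0.0009, 0.6],
```

View pics/c4.png

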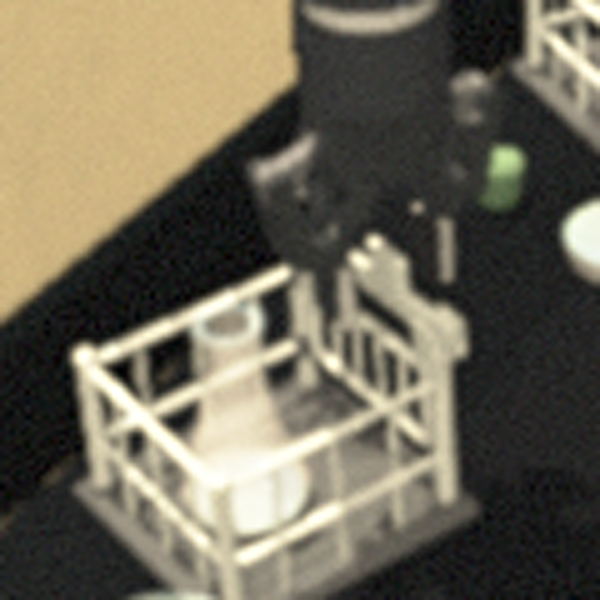

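Call:
apply_moves([
  [[0.002, -0.002, -0.002, -0.001, 0, 0.001, 0.4], [0.001, -0.002, -0.001, -0.001, 0, 0.001, 0.3], [0, 0, 0, 0, 0, 0, 0.2], [0, 0, 0, 0, 0, 0, 0.15]],
], force=20)

```text
clock: 4.9
tool_pos: [0.4223, 0.2635, 0.1869]
orientation: [3.141, -0.002, 1.203]
force: [0.5, -0.6, 0.2]
grip_width: 0.143
```

```bash
python3 - <<'E'
from h import *
go((.4215,.2625,.186),TH,2,.1)
a=snap('side','s5.png')[:,:,::-1]
cv2.imwrite('pics/c5.png',cv2.resize(a[200:280,180:260],(600,600),interpolation=2))
E
```

```text
4.9 [0.4223 0.2635 0.1869] [ 3.1407e+00 -2.0000e-03  1.2032e+00] [-0.03  0.57 -0.88  1.99  0.58  0.86 -0.02] [ 0.5 -0.6  0.2] 0.143
[0.0004, -0.001, 0.0004, -0.0006, -0.0002, 0.0004, 0.1],
[0.0004, -0.001, 0.0004, -0.0006, -0.0002, 0.0004, 0.1],
```

View pics/c5.png

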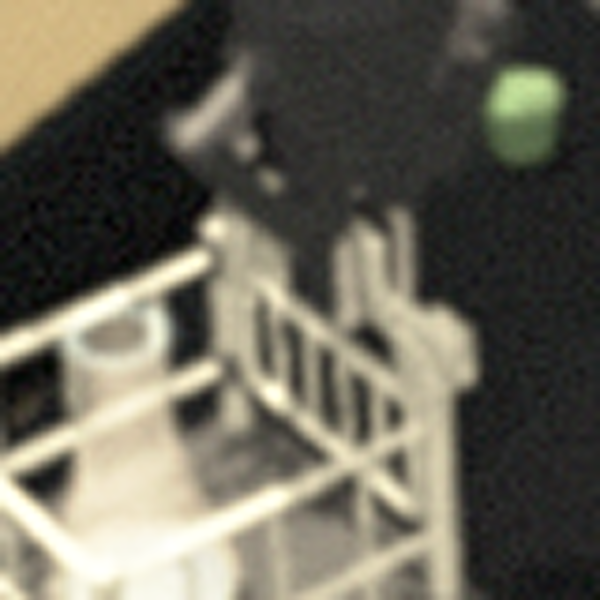

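Call:
apply_moves([
  [[0, 0, 0, 0, 0, 0, 0.08], [0, 0, 0, 0, 0, 0, 0.0], [0, 0, 0, 0, 0, 0, 0.0], [0, 0, 0, 0, 0, 0, 0.0]],
], force=25)

```text
clock: 5.35
tool_pos: [0.4217, 0.262, 0.1868]
orientation: [3.141, 0.001, 1.202]
force: [-0.7, -1.0, -0.2]
grip_width: 0.064
```

```bash
python3 - <<'E'
from h import *
st()
E
```

```text
5.35 [0.4217 0.262  0.1868] [3.1408e+00 1.1000e-03 1.2016e+00] [-0.03  0.57 -0.88  1.99  0.58  0.86 -0.02] [-0.7 -1.  -0.2] 0.064
```

```bash
cat >> h.py <<'E'
G0=np.array([.4217,.262,.1868]);A0=down(1.2016)
L0=np.array([.4217,.262,.13]);_,X0,Y0,Z0=frame(L0,1.2016)
def conf(a,g):
    pin=L0-.065*Y0-.010*Z0;h=L0-.085*Y0
    Ra=R.from_rotvec(X0*a);Rg=R.from_rotvec([0,0,g])
    p=pin+Ra.apply(G0-pin);p=h+Rg.apply(p-h)
    return p,Rg*Ra*A0
def est(s=None):
    # estimate (a,g) best matching measured pose
    from scipy.optimize import least_squares
    s=s or manip.read_state();p=np.array(s['tool_pos']);A=R.from_euler('xyz',s['orientation'])
    f=lambda v:np.r_[(conf(*v)[0]-p)*20,(conf(*v)[1].inv()*A).as_rotvec()]
    r=least_squares(f,[.1,.1]);print('a,g',np.round(r.x,3),'pos err mm',np.round((p-conf(*r.x)[0])*1e3,1),'rot',np.round((conf(*r.x)[1].inv()*A).as_rotvec(),3))
def path(ag,grip=0):
    s=st();est(s)
    P=[(np.array(s['tool_pos']),R.from_euler('xyz',s['orientation']))]+[conf(*v) for v in ag]
    rows(P,grip)
E
python3 - <<'E'
from h import *
path([(a,0) for a in np.linspace(0,.28,8)[1:]])
E
```

```text
5.35 [0.4217 0.262  0.1868] [3.1408e+00 1.1000e-03 1.2016e+00] [-0.03  0.57 -0.88  1.99  0.58  0.86 -0.02] [-0.7 -1.  -0.2] 0.064
a,g [-0. -0.] pos err mm [ 0. -0. -0.] rot [-0.001 -0.001 -0.   ]
[0.0408, 0.0011, -0.0, -0.0, 0.0027, -0.0026, 0],
[0.04, 0.0, -0.0, -0.0, 0.0027, -0.0025, 0],
[0.04, -0.0, 0.0, 0.0, 0.0027, -0.0025, 0],
[0.04, 0.0, 0.0, -0.0, 0.0027, -0.0025, 0],
[0.04, 0.0, 0.0, -0.0, 0.0027, -0.0025, 0],
[0.04, -0.0, -0.0, 0.0, 0.0027, -0.0025, 0],
[0.04, 0.0, 0.0, 0.0, 0.0027, -0.0025, 0],
```

Call:
apply_moves([
  [[0.04, 0, 0, 0, 0.0027, -0.0026, 0], [0.04, 0, 0, 0, 0.0027, -0.0026, 0], [0.04, 0, 0, 0, 0.0027, -0.0026, 0], [0.04, 0, 0, 0, 0.0027, -0.0026, 0], [0.04, 0, 0, 0, 0.0027, -0.0026, 0], [0.04, 0, 0, 0, 0.0027, -0.0026, 0], [0.04, 0, 0, 0, 0.0027, -0.0026, 0], [0, 0, 0, 0, 0, 0, 0]],
])

```text
clock: 6.15
tool_pos: [0.4421, 0.254, 0.2031]
orientation: [-2.851, 0.001, 1.203]
force: [-3.6, -1.5, 3.4]
grip_width: 0.067
```

```bash
python3 - <<'E'
from h import *
path([(.28,g) for g in np.linspace(0,.35,8)[1:]])
a=snap('side','s6.png')[:,:,::-1]
cv2.imwrite('pics/c6.png',cv2.resize(a[200:280,180:260],(600,600),interpolation=2))
E
```

```text
6.15 [0.4421 0.254  0.2031] [-2.8512e+00  6.0000e-04  1.2025e+00] [ 0.15  0.7  -1.    1.81  0.36  1.08  0.24] [-3.6 -1.5  3.4] 0.067
a,g [0.293 0.001] pos err mm [-0.1  0.   0.4] rot [-0.002 -0.001  0.   ]
[-0.0104, -0.0132, -0.0473, -0.0031, -0.0006, 0.0011, 0],
[-0.0, -0.0138, -0.0481, -0.0032, 0.0001, -0.0, 0],
[-0.0, -0.0138, -0.0481, -0.0032, 0.0001, -0.0, 0],
[0.0, -0.0138, -0.0481, -0.0032, 0.0001, -0.0, 0],
[-0.0, -0.0138, -0.0481, -0.0032, 0.0001, -0.0, 0],
[0.0, -0.0138, -0.0481, -0.0032, 0.0001, -0.0, 0],
[0.0, -0.0138, -0.0481, -0.0032, 0.0001, -0.0, 0],
```

View pics/c6.png

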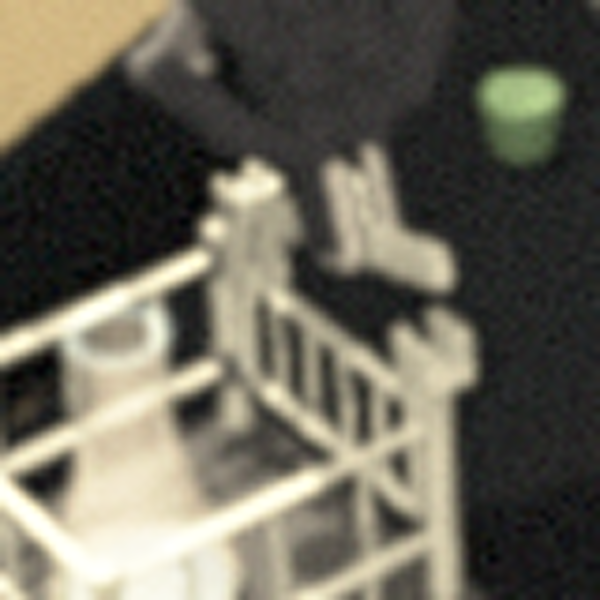

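Call:
apply_moves([
  [[-0.01, -0.013, -0.047, -0.003, -0.0005, 0.001, 0], [0, -0.014, -0.048, -0.0032, 0, 0, 0], [0, -0.014, -0.048, -0.0032, 0, 0, 0], [0, -0.014, -0.048, -0.0032, 0, 0, 0], [0, -0.014, -0.048, -0.0032, 0, 0, 0], [0, -0.014, -0.048, -0.0032, 0, 0, 0]],
])

```text
clock: 6.8
tool_pos: [0.436, 0.2339, 0.2021]
orientation: [-2.872, 0.006, 1.528]
force: [-1.9, -2.5, 1.8]
grip_width: 0.067
```

```bash
python3 - <<'E'
from h import *
path([(.28,g) for g in np.linspace(.3,.7,8)[1:]])
a=snap('side','s7.png')[:,:,::-1]
cv2.imwrite('pics/c7.png',cv2.resize(a[200:280,180:260],(600,600),interpolation=2))
E
```

```text
6.8 [0.436  0.2339 0.2021] [-2.8722  0.0064  1.5279] [ 0.16  0.73 -1.07  1.81  0.46  1.17  0.46] [-1.9 -2.5  1.8] 0.067
a,g [0.27  0.329] pos err mm [-0.2 -0.1  0.4] rot [-0.    -0.005  0.004]
[0.0105, -0.0022, -0.0314, -0.0017, 0.001, -0.0004, 0],
[0.0, -0.0158, -0.0549, -0.0037, 0.0001, -0.0, 0],
[0.0, -0.0158, -0.0549, -0.0037, 0.0001, -0.0, 0],
[0.0, -0.0158, -0.0549, -0.0037, 0.0001, -0.0, 0],
[-0.0, -0.0158, -0.0549, -0.0037, 0.0001, -0.0, 0],
[-0.0, -0.0158, -0.0549, -0.0037, 0.0001, -0.0, 0],
[0.0, -0.0158, -0.0549, -0.0037, 0.0001, -0.0, 0],
```

View pics/c7.png

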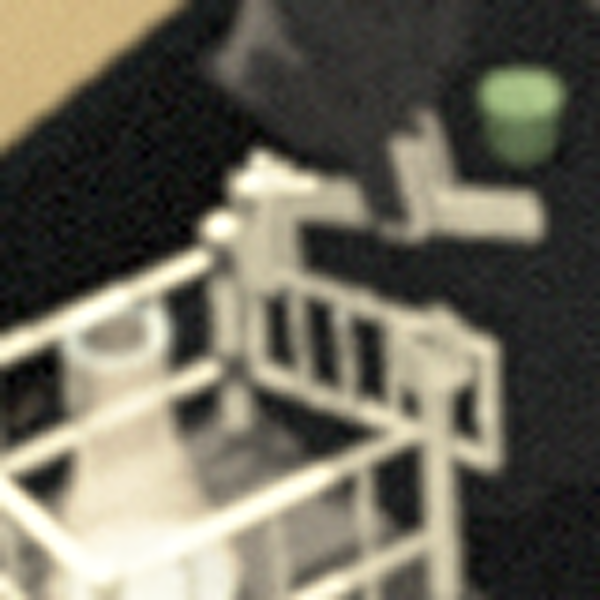

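The gate is about 0.33 rad open: its free end now shows to the right of the front post, at about (490,400) in the crop. Continuing the swing.

Call:
apply_moves([
  [[0.01, -0.002, -0.031, -0.0017, 0.001, 0, 0], [0, -0.016, -0.055, -0.0037, 0, 0, 0], [0, -0.016, -0.055, -0.0037, 0, 0, 0], [0, -0.016, -0.055, -0.0037, 0, 0, 0], [0, -0.016, -0.055, -0.0037, 0, 0, 0], [0, -0.016, -0.055, -0.0037, 0, 0, 0], [0, -0.016, -0.055, -0.0037, 0, 0, 0]],
])

```text
clock: 7.55
tool_pos: [0.4398, 0.2078, 0.2018]
orientation: [-2.868, 0.01, 1.926]
force: [-0.8, -3.5, 0.6]
grip_width: 0.066
```

```bash
python3 - <<'E'
from h import *
path([(.28,g) for g in np.linspace(.7,1.1,8)[1:]])
E
```

```text
7.55 [0.4398 0.2078 0.2018] [-2.8677  0.0097  1.9264] [ 0.18  0.76 -1.14  1.81  0.57  1.29  0.76] [-0.8 -3.5  0.6] 0.066
a,g [0.266 0.732] pos err mm [-0.3 -0.4  0.3] rot [ 0.007 -0.007  0.01 ]
[0.0059, 0.0005, -0.0338, -0.0013, 0.0014, -0.0007, 0],
[0.0, -0.0158, -0.0549, -0.0037, 0.0001, -0.0, 0],
[0.0, -0.0158, -0.0549, -0.0037, 0.0001, -0.0, 0],
[-0.0, -0.0158, -0.0549, -0.0037, 0.0001, -0.0, 0],
[0.0, -0.0158, -0.0549, -0.0037, 0.0001, -0.0, 0],
[0.0, -0.0158, -0.0549, -0.0037, 0.0001, -0.0, 0],
[-0.0, -0.0158, -0.0549, -0.0037, 0.0001, -0.0, 0],
```

Call:
apply_moves([
  [[0.006, 0, -0.034, -0.0013, 0.0014, -0.0007, 0], [0, -0.016, -0.055, -0.0037, 0, 0, 0], [0, -0.016, -0.055, -0.0037, 0, 0, 0], [0, -0.016, -0.055, -0.0037, 0, 0, 0], [0, -0.016, -0.055, -0.0037, 0, 0, 0], [0, -0.016, -0.055, -0.0037, 0, 0, 0], [0, -0.016, -0.055, -0.0037, 0, 0, 0]],
])

```text
clock: 8.25
tool_pos: [0.4538, 0.1854, 0.2021]
orientation: [-2.862, 0.011, 2.324]
force: [-0.1, -3.1, 1.8]
grip_width: 0.066
```

```bash
python3 - <<'E'
from h import *
path([(.28,g) for g in np.linspace(1.12,1.36,6)[1:]])
a=snap('side','s8.png')[:,:,::-1]
cv2.imwrite('pics/c8.png',cv2.resize(a[190:290,180:280],(600,600),interpolation=2))
E
```

```text
8.25 [0.4538 0.1854 0.2021] [-2.8616  0.0114  2.3242] [ 0.19  0.8  -1.21  1.81  0.69  1.4   1.06] [-0.1 -3.1  1.8] 0.066
a,g [0.266 1.135] pos err mm [-0.2 -0.8  0.5] rot [ 0.014 -0.008  0.015]
[-0.0002, -0.0016, -0.0468, -0.0016, 0.0018, -0.0006, 0],
[-0.0, -0.0133, -0.0461, -0.0031, 0.0001, -0.0, 0],
[-0.0, -0.0133, -0.0461, -0.0031, 0.0001, -0.0, 0],
[-0.0, -0.0133, -0.0461, -0.0031, 0.0001, -0.0, 0],
[0.0, -0.0133, -0.0461, -0.0031, 0.0001, -0.0, 0],
```

View pics/c8.png

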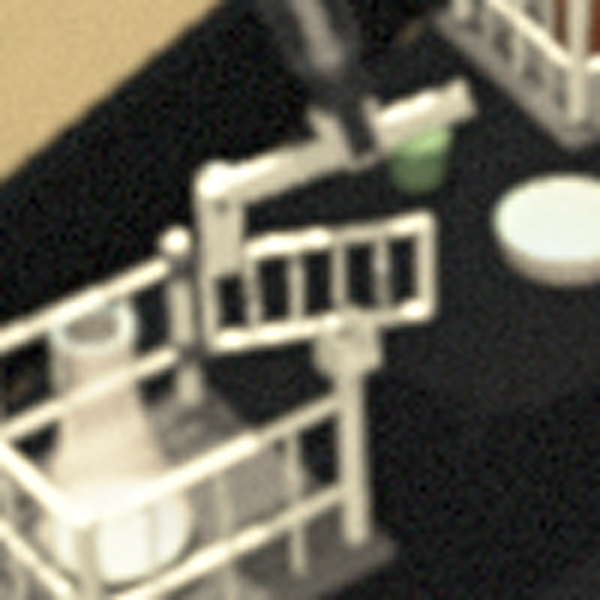

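Call:
apply_moves([
  [[0, -0.002, -0.047, -0.0016, 0.0018, -0.0006, 0], [0, -0.013, -0.046, -0.0031, 0, 0, 0], [0, -0.013, -0.046, -0.0031, 0, 0, 0], [0, -0.013, -0.046, -0.0031, 0, 0, 0], [0, -0.013, -0.046, -0.0031, 0, 0, 0], [0, 0, 0, 0, 0, 0, 0]],
])

```text
clock: 8.9
tool_pos: [0.4667, 0.1748, 0.2023]
orientation: [-2.858, 0.008, 2.57]
force: [0.8, -3.2, 1.1]
grip_width: 0.065
```

```bash
python3 - <<'E'
from h import *
path([(a,1.38) for a in np.linspace(.26,.02,7)])
E
```

```text
8.9 [0.4667 0.1748 0.2023] [-2.8577  0.0078  2.5695] [ 0.2   0.82 -1.25  1.81  0.77  1.45  1.26] [ 0.8 -3.2  1.1] 0.065
a,g [0.266 1.385] pos err mm [ 0.1 -1.2  0.8] rot [ 0.018 -0.003  0.019]
[-0.0239, 0.0042, -0.0137, 0.001, 0.0007, 0.0009, 0],
[-0.04, 0.0, -0.0, -0.0, -0.0026, 0.0027, 0],
[-0.04, 0.0, 0.0, 0.0, -0.0026, 0.0027, 0],
[-0.04, 0.0, 0.0, -0.0, -0.0026, 0.0027, 0],
[-0.04, 0.0, 0.0, -0.0, -0.0026, 0.0027, 0],
[-0.04, 0.0, -0.0, 0.0, -0.0026, 0.0027, 0],
[-0.04, -0.0, 0.0, 0.0, -0.0026, 0.0027, 0],
```

Call:
apply_moves([
  [[-0.024, 0.004, 0, 0, 0.0007, 0.001, 0], [-0.04, 0, 0, 0, -0.0026, 0.0027, 0], [-0.04, 0, 0, 0, -0.0026, 0.0027, 0], [-0.04, 0, 0, 0, -0.0026, 0.0027, 0], [-0.04, 0, 0, 0, -0.0026, 0.0027, 0], [-0.04, 0, 0, 0, -0.0026, 0.0027, 0], [0, 0, 0, 0, 0, 0, 0]],
])

```text
clock: 9.6
tool_pos: [0.4566, 0.1607, 0.1898]
orientation: [-3.086, 0.007, 2.556]
force: [0.9, 0.5, -3.0]
grip_width: 0.065
```

```bash
python3 - <<'E'
from h import *
path([(a,1.385) for a in [.02]])
E
```

```text
9.6 [0.4566 0.1607 0.1898] [-3.0863  0.007   2.5563] [ 0.37  0.78 -1.34  1.98  0.85  1.17  1.21] [ 0.9  0.5 -3. ] 0.065
a,g [0.039 1.372] pos err mm [-0.1 -1.2  0.6] rot [ 0.016 -0.006  0.018]
[-0.0354, 0.0059, -0.0305, -0.0005, -0.0001, 0.0018, 0],
```

Call:
apply_moves([
  [[0, 0, 0, 0, 0, 0, 0.15], [0, 0, 0, 0, 0, 0, 0.3], [0, 0, 0, 0, 0, 0, 0.35], [0, 0, 0, 0, 0, 0, 0.35]],
])

```text
clock: 10.0
tool_pos: [0.4572, 0.1623, 0.1906]
orientation: [-3.086, 0.007, 2.555]
force: [-0.1, -0.2, 0.9]
grip_width: 0.348
```

```bash
python3 - <<'E'
from h import *
st()
a=snap('side','s9.png')[:,:,::-1]
cv2.imwrite('pics/c9.png',cv2.resize(a[190:290,180:280],(600,600),interpolation=2))
E
```

```text
10.0 [0.4572 0.1623 0.1906] [-3.0865  0.0075  2.555 ] [ 0.37  0.78 -1.33  1.98  0.85  1.18  1.21] [-0.1 -0.2  0.9] 0.348
```

View pics/c9.png

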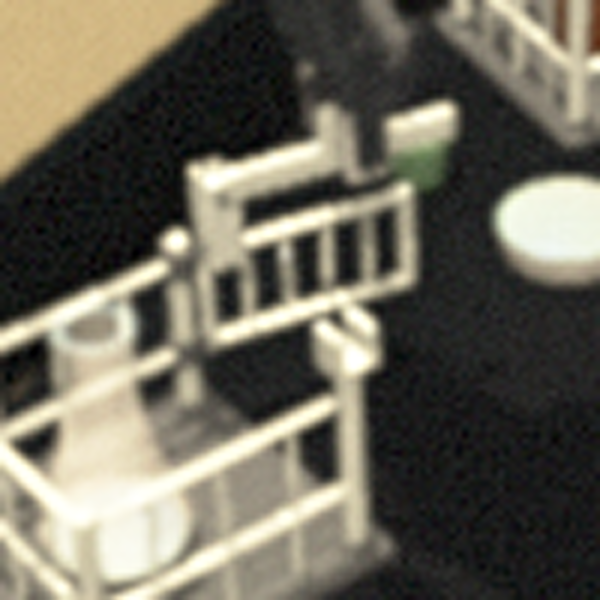

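Call:
apply_moves([
  [[0, 0, 0, 0, 0, -0.01, 0.35], [0, 0, 0, 0, 0, -0.02, 0.35], [0, 0, 0, 0, 0, -0.025, 0.35], [0, 0, 0, 0, 0, -0.03, 0.35], [0, 0, 0, 0, 0, -0.03, 0.35], [0, 0, 0, 0, 0, -0.03, 0.35], [0, 0, 0, 0, 0, 0, 0.35], [0, 0, 0, 0, 0, 0, 0.35]],
])

```text
clock: 10.85
tool_pos: [0.4595, 0.1724, 0.3451]
orientation: [-3.088, 0.005, 2.56]
force: [-0.1, -0.8, 0.5]
grip_width: 0.352
```

```bash
python3 - <<'E'
from h import *
st()
a=snap('side','s10.png')[:,:,::-1]; b=snap('top','t10.png')[:,:,::-1]
cv2.imwrite('pics/c10.png',np.hstack([cv2.resize(a[140:310,150:320],(400,400),interpolation=2),cv2.resize(b[120:290,90:260],(400,400),interpolation=2)]))
print(manip.pinpoint('side','flask'),manip.pinpoint('side','lever'),proj('side',conf(0,1.37)[0]*[1,1,0]+[0,0,.13]))
E
```

```text
10.85 [0.4595 0.1724 0.3451] [-3.0882  0.0049  2.5601] [ 0.42  0.56 -1.38  1.74  0.57  1.38  1.48] [-0.1 -0.8  0.5] 0.352
[{'position': [199.3, 277.2], 'confidence': 0.67}] [{'position': [239.7, 212.4], 'confidence': 0.7}] [237.36391991 211.72821857]
```

View pics/c10.png

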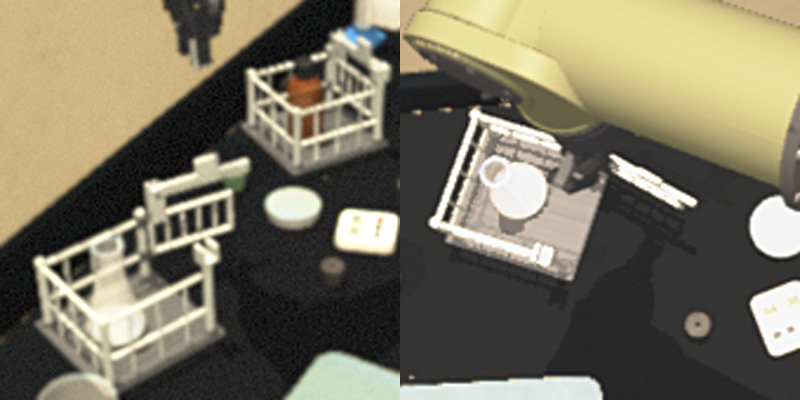

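```bash
python3 -c "
from h import *
print(manip.job_done())"
```

```text
the job is handed in; nothing more can be done
None
```

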